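Add a slotted weight to the food press and lock it

TASK

Add the loose slotted steel weight to the small food press: slide it sideways, slot first, onto the press's flat stem, on top of the weight already there. Then turn it a quarter turn, either way, so that its slot lies across the slot below and it drops down over the two ribs, and leave it lying flat there. Feel your way gently: the stem does not stand exactly in the middle of the mould, and nothing may be pushed against the press with more than 40 N; leave the ramekin, tin, matchbox and mug alone.

Things in the scene. Friction and masses are not known exactly. Their poses are not given: they have to be found in the camera images.
- weight: the loose slotted steel weight, 0.36 kg give or take a third: a round disc, 70 mm diameter, 16 mm thick, with two flats 56 mm apart (its y = +28 and -28 mm, each 42 mm long) to grip it by, and a central bore of 21 mm. Origin: centre of the underside; z up. Starts flat on the worktop, right or left of the press, its +x (slot) within 0.8 rad of world +x.
- weight_mouth (a point): mouth of the loose weight's slot, at its rim (+x), mid-thickness. The slot, 11 mm wide, goes right through the disc from the bore to the rim; over the last 7 mm it widens to 20 mm. In line with it, from the bore to the other rim (-x), a groove 12 mm wide and 4 mm deep runs in the underside only.
- weight_ribs (a point): centre of the loose weight's upper face (16 mm above the underside). Two ribs, 6 mm wide and 3 mm high, stand on it along the weight's y, from 15 to 26 mm either side of the centre. A weight that lies on the lower one's ribs before it is turned only balances there: keep hold of it until it has dropped.
- press: the food press, fixed: a square steel mould 138 x 138 mm, 34 mm high, low bar handles at +y and -y (out to 89 mm, 24 mm high), spout at -x. Origin: centre of the mould's underside; z up. Inside, a plate carries a stem and a lower weight. The plate has play: both stand together up to 8 mm off the mould's centre along its x and along its y, not turned; this offset is not measured.
- press_face (a point): point 52 mm above the press's origin, at the height of the lower weight's upper face (the lower weight itself is off by the plate's offset). The lower weight is like the loose one and concentric with the stem; its slot faces the press's -x, its ribs lie along the press's y, rib tops at 55 mm. The plate sits stiffly and gives only above some 80 N: do not shove it.
- press_cap (a point): point over the mould's centre at the cap's top, 89 mm up. The stem is a flat bar, 14 mm along the press's x, 8 mm along y, under a round cap 26 mm wide with its underside at 82 mm. A weight goes on only sideways along the press's x, mouth leading, underside at 55 to 62 mm; its bore's far wall meets the stem 3.5 mm past centre. Turned a quarter it drops to 52 mm.
- ramekin: white round ramekin, 80 mm diameter, 42 mm high, stands loose on the other side of the press from the weight (the two may be swapped); leave it alone. Origin: centre of the underside
- tin: low food tin, 75 mm diameter, 58 mm high, loose, behind the press; leave it alone. Origin: centre of the underside
- matchbox: large matchbox 62 x 110 x 24 mm, loose, behind the press; leave it alone. Origin: centre of the underside
- mug: cream mug with a handle, 82 mm diameter, 97 mm high, loose, far right; leave it alone. Origin: centre of the underside
Mind the look-alikes: they are no part of the job. Of the things that look like the weight, take the one that is farthest to the robot's left at the start.

How it is judged:
At the end, for the whole second after the job is handed in: The weight lies at rest and flat (within 0.05 rad) round the stem, released, dropped over the ribs: its underside 50 to 53.6 mm above the press's origin, its origin within 16 mm of the press's origin horizontally, its slot across the press's x (at least 1.4 rad from it) (horizontal distance between weight and press below 0.016 m and z of weight in the frame of press between 0.05 and 0.0536 m and angle between weight's own z axis and vertical below 0.05 rad and angle between the x axis of weight and the x axis of press, either way round above 1.4 rad and linear speed of weight below 0.01 m/s and angular speed of weight below 0.05 rad/s); the robot touches nothing.
It fails at once if the weight is pushed against the press (mould, plate, lower weight or stem) with more than 40 N (contact force between weight and press above 40 N).
It fails at once if the fingers press on the press with more than 40 N (contact force between the fingers and press above 40 N).
It fails at once if the ramekin, tin, matchbox or mug is moved more than 20 mm (distance of any of ramekin, tin, matchbox, mug from where it was at the start of the episode above 0.02 m).
It also fails if it takes over 64 s, if anything falls off the work surface, if the arm or the gripper's body presses on something with over 40 N, if the wrist force passes 120 N, or if a joint passes its speed limit or range.

ROBOT

A 7-joint arm with a two-finger parallel gripper is mounted at the origin on a cart in front of the work surface, level with it; the furniture and walls round the work are solid. World frame = base frame: x ahead of the robot, y to its left, z up, the work surface at z = 0. Lengths are in m, angles in rad, forces in N, time in s.
With the tool pointing down it reaches from about 0.4 to 0.75 m from the base axis. Payload 19.5 kg.
Tool frame: the origin (TCP) lies on the centre line of the jaws, within the pads' length; the fingertips stand 8 mm ahead of it and the grasp point (between the pads) lies 11 mm behind it; z points along the fingers, y is the line along which they close (so a half turn about z gives the same grasp; the last joint's range is limited). The gripper opens to 85 mm and grips with 20 to 120 N. Pads are 22 mm wide; open, the fingers measure 114 mm over their backs; the gripper's body (76 mm by 85 mm) begins 54 mm behind the grasp point. The pads swing forward as they close: fully open they stand 13 mm farther back than shut.
Start: joints at [1.276, 0.707, -0.028, 1.485, 0.022, 0.951, -0.075], TCP at [0.144, -0.557, 0.239] pointing down, gripper open.
Joint ranges: [-2.71, 2.71], [-0.32, 2.16], [-1.57, 1.52], [0, 2.45], [-1.46, 4.6], [0, 2.02], [-2.83, 2.83]. Speed limits (rad/s): [1.89, 1.89, 2.57, 2.57, 3.01, 3.01, 3.01].

INTERFACE

Orientations are given as [roll, pitch, yaw] about the fixed x, y, z axes, in that order (R = Rz(yaw) Ry(pitch) Rx(roll)).
In Python, from rig import env gives the robot as it stands. The module is installed in compiled form; this text tells all that it offers.
- The arm moves only by the tool nudge_tcp, called in YAML: its name, and indented under it one key for each argument. Schema: {"type":"object","properties":{"offsets":{"type":"string"},"only":{"type":"string"},"quiet":{"type":"boolean"},"lines":{"type":"string"}},"required":["offsets"],"additionalProperties":false}. offsets is a string of 1 to 12 rows, one to a line, with the numbers parted by commas; each row has 7 numbers: dx, dy, dz in a scale on which 1.0 is 0.5 m, then a rotation vector rx, ry, rz in normalised numbers (1 is pi rad), then the finger opening in m; each row is the pose to reach, as a shift and turn from the pose commanded when the call began, along the tool's axes at that moment; what a row does not reach only later rows make up. A row lasts 1/8 s, in which the tool goes at most 0.0625 m and 0.188 rad, less where a joint would pass 70% of its speed; a pose out of reach is approached as far as the arm can. The fingers move at their own pace and stop on an object; the grip force is fixed at half the most. Time passes only in rows, so rows that do not move let the fingers close. The tool returns the time, the measured TCP pose, the force, the opening and the grip force at its end. only (a regular expression) keeps the lines of the reply that match it, lines (a string "A,B") keeps lines A to B, and quiet returns only ok. A shift or turn number past 1, either way, is cut back to 1. Input that does not fit is refused with a message, and nothing moves.
- env.get_obs(): the state, without advancing time (a new reading comes with each control period).
- env.snapshot(name): name is "scene" or "top" or "wrist"; returns a dict with "pixels" (480x640x3 uint8, blue, green, red), "range_z" (480x640 float32, m along the optical axis (not along the pixel's ray), 0 where there is no reading), "mtx" (3x3 intrinsics, pixels), "T" (4x4, takes a point from camera to world coordinates). Camera axes: x right, y down, z forward; pixel columns grow to the right and rows downward; lengths in m; the calibration is good to about 2 mm. The wrist camera is an equidistant fisheye: a pixel r from the principal point sees the ray r / f radians off the axis. A picture is of the moment at which its call begins.
- env.finish_job(): hands the job in; it is judged then, once.
The state is a dict: "time": time; "joints": joint angles; "joint_velocities": joint speeds; "joint_torque": joint torques, N m; "ee_pos": TCP position; "orientation": TCP orientation; "force": force on the tool from outside, world axes, zero at the start; "moment": the same for the moment, N m; "grip_width": finger opening in m; "gripper_force": force on a finger pad.
Only numpy, scipy, OpenCV 4.12 (cv2) and the standard library are available. Lean on these libraries where they do the work, as an engineer would, in place of code of your own. Each camera call takes 0.05 s, during which the arm holds its last target. There are 200 camera calls.

## Working session

There is one attempt and no reset: what is moved stays moved. The work goes in short steps, Python scripts to look and compute and a tool call to move; the robot and the scene stay as the last step left them, time stands still between calls to the robot, and variables do not carry over. Pictures are saved under pics/ and viewed, at most 10 in all, crops included, and the job is handed in when it is done.

```bash
mkdir -p pics
```

Run:
```python
from rig import env
import cv2,numpy as np
o=env.get_obs()
print({k:np.round(o[k],3) for k in o})
for n in("scene","top"):
    s=env.snapshot(n); cv2.imwrite(f"pics/{n}0.png",s["pixels"]); np.savez(f"{n}0.npz",**s)
    print(n,s["mtx"].round(1).tolist(),s["T"].round(3).tolist())
```

```text
{'time': np.float64(0.0), 'joints': array([ 1.276,  0.707, -0.028,  1.485,  0.022,  0.951, -0.075]), 'joint_velocities': array([-0.001, -0.001,  0.001,  0.001,  0.002,  0.   , -0.001]), 'joint_torque': array([ 0.0000e+00, -8.8322e+01,  1.2350e+00, -2.3617e+01,  1.7000e-02,
        7.0000e-03,  0.0000e+00]), 'ee_pos': array([ 0.144, -0.556,  0.239]), 'orientation': array([-3.141,  0.   ,  0.253]), 'force': array([ 0.805, -0.767, -0.436]), 'moment': array([ 0.035, -0.   , -0.025]), 'gripper_force': np.float64(0.0), 'grip_width': np.float64(0.086)}
scene [[453.9, 0.0, 325.7], [0.0, 453.9, 242.0], [0.0, 0.0, 1.0]] [[-0.772, -0.354, 0.528, -0.154], [-0.635, 0.451, -0.627, 0.646], [-0.016, -0.819, -0.574, 0.815], [0.0, 0.0, 0.0, 1.0]]
top [[449.5, 0.0, 313.9], [0.0, 449.5, 235.4], [0.0, 0.0, 1.0]] [[-0.024, -0.996, 0.087, 0.442], [-1.0, 0.025, 0.005, -0.165], [-0.007, -0.087, -0.996, 1.216], [0.0, 0.0, 0.0, 1.0]]
```

View pics/top0.png

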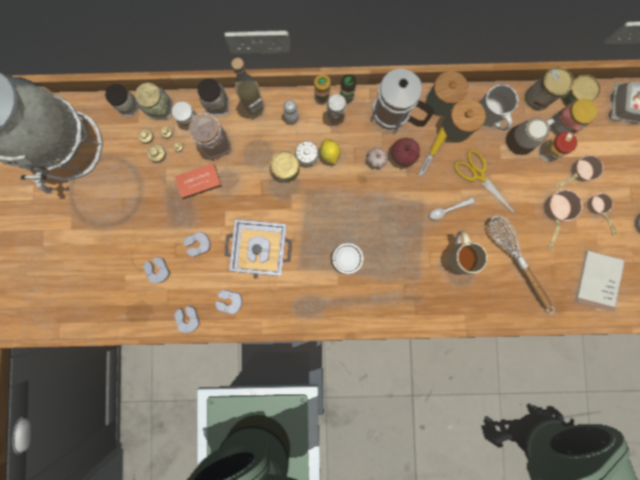

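View pics/scene0.png

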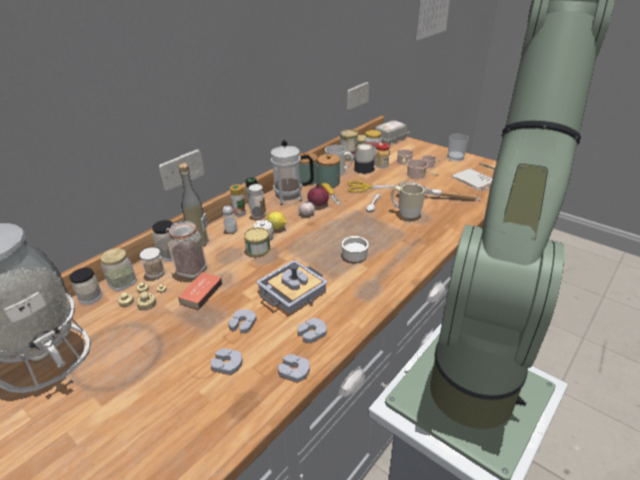

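The top view shows four slotted weights: (156,270), (196,243), (186,319) and (228,301). The leftmost, at (156,270), is the target. The press is at (259,248) with its spout toward the robot at (255,275), the ramekin at (347,258), the tin at (285,165), the matchbox at (198,181) and the mug at (468,256).

Create h.py:
```python
import numpy as np,cv2
def pix2world(s,u,v,z=None,fish=False):
    "pixel(s) to world; z: intersect with plane z, otherwise use range_z"
    K,T=s["mtx"],s["T"]; u=np.asarray(u,float);v=np.asarray(v,float)
    a=(u-K[0,2])/K[0,0]; b=(v-K[1,2])/K[1,1]
    if fish:
        r=np.hypot(a,b)+1e-12; t=np.tan(r); a,b=a*t/r,b*t/r
    d=np.stack([a,b,np.ones_like(a)],-1)@T[:3,:3].T
    k=s["range_z"][v.round().astype(int),u.round().astype(int)] if z is None else (z-T[2,3])/d[...,2]
    return T[:3,3]+d*np.asarray(k)[...,None]
```

Run:
```python
from h import *
s=dict(np.load("top0.npz"))
for n,(u,v) in dict(weight=(156,270),w2=(196,243),w3=(186,319),w4=(228,301),press=(259,248),ram=(347,258),spout=(255,275)).items():
    U,V=np.meshgrid(np.arange(u-32,u+33),np.arange(v-32,v+33)); P=pix2world(s,U,V)
    r=np.hypot(U-u,V-v)<(32 if n=="press" else 17)
    m=(P[...,2]>.009)&r
    Q=P[m]; print(n,len(Q),"lo",Q.min(0).round(3),"hi",Q.max(0).round(3),"mean",Q.mean(0).round(4),"table",np.median(P[(P[...,2]<.006)&r][:,2]).round(4))
    if n=="press":
        q=P[m&(abs(P[...,2]-.034)<.008)]; 
        print(cv2.minAreaRect(q[:,:2].astype(np.float32)*1000))
        q=P[m&(P[...,2]>.078)]; print("cap",len(q),q.mean(0).round(4))
        q=P[m&(abs(P[...,2]-.053)<.007)]; print("lower",len(q),q.mean(0).round(4))
    if n=="weight":
        c=s["pixels"][v-30:v+31,u-30:u+31]; d=s["pixels"][218:281,225:295]
        cv2.imwrite("pics/c1.png",np.hstack([cv2.resize(c,(400,400),interpolation=2),cv2.resize(d,(400,400),interpolation=2)]))
```

```text
weight 418 lo [ 0.432 -0.165  0.009] hi [0.499 0.3   1.216] mean [0.4632 0.2622 0.0244] table -0.0001
w2 408 lo [ 0.442 -0.165  0.009] hi [0.564 0.193 1.216] mean [0.532  0.1539 0.0248] table -0.0002
w3 438 lo [ 0.299 -0.165  0.009] hi [0.442 0.217 1.216] mean [0.3323 0.1809 0.0269] table 0.0
w4 413 lo [ 0.346 -0.165  0.009] hi [0.442 0.108 1.216] mean [0.3768 0.0685 0.0305] table 0.0
press 2429 lo [ 0.437 -0.165  0.009] hi [0.591 0.071 1.216] mean [ 0.5135 -0.0135  0.0403] table 0.0005
((517.3375244140625, -17.475929260253906), (157.86683654785156, 138.28933715820312), 83.49967193603516)
cap 87 [ 0.5053 -0.0247  0.1788]
lower 384 [ 0.513  -0.0138  0.052 ]
ram 730 lo [ 0.442 -0.283  0.009] hi [ 0.523 -0.165  1.216] mean [ 0.4829 -0.2445  0.0369] table 0.0002
spout 390 lo [ 0.433 -0.165  0.009] hi [0.487 0.04  1.216] mean [ 0.4651 -0.0048  0.0376] table 0.0002
```

View pics/c1.png

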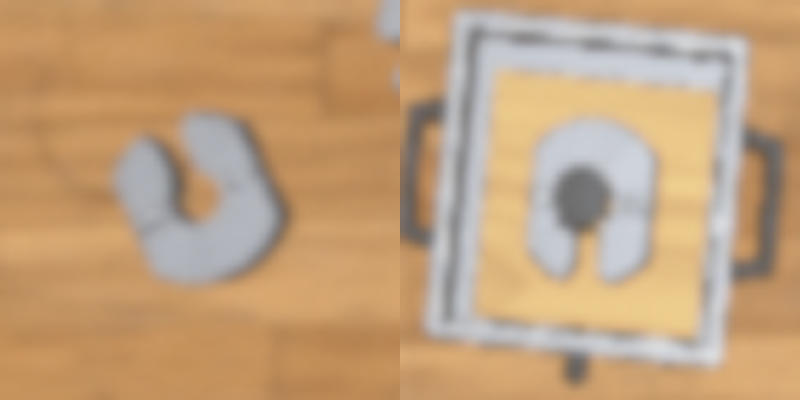

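Target weight is roughly at (0.464, 0.265) with its mouth up-left (yaw about +0.35). The press is near (0.513, -0.015) with yaw about -0.1. The stem cap is at crop pixel (582,198). Next I'll look at the press with the wrist camera.

Units first: shifts go in shares of 0.5 m and turns go in shares of pi rad. So -0.44 m / 0.5 = -0.88, 0.43 m / 0.5 = 0.86, 0.35 rad / 3.1416 = 0.1114.

nudge_tcp:
  offsets: "0.86,-0.88,-0.12,0,0,0.1114,0.085\n0.86,-0.88,-0.12,0,0,0.1114,0.085\n0.86,-0.88,-0.12,0,0,0.1114,0.085\n0.86,-0.88,-0.12,0,0,0.1114,0.085\n0.86,-0.88,-0.12,0,0,0.1114,0.085\n0.86,-0.88,-0.12,0,0,0.1114,0.085\n0.86,-0.88,-0.12,0,0,0.1114,0.085\n0.86,-0.88,-0.12,0,0,0.1114,0.085\n0.86,-0.88,-0.12,0,0,0.1114,0.085\n0.86,-0.88,-0.12,0,0,0.1114,0.085\n0.86,-0.88,-0.12,0,0,0.1114,0.085\n0.86,-0.88,-0.12,0,0,0.1114,0.085"

```text
time: 1.6
ee_pos: [0.4498, -0.0236, 0.2991]
orientation: [3.141, 0.001, -0.097]
force: [0.0, -0.2, 0.2]
grip_width: 0.0849
gripper_force: 0.0
```

Run:
```python
from rig import env
import cv2,numpy as np
o=env.get_obs();print(o["joints"].round(2))
s=env.snapshot("wrist"); cv2.imwrite("pics/w1.png",s["pixels"]); np.savez("w1.npz",**s)
print(s["mtx"].round(1).tolist(),s["T"].round(3).tolist())
```

```text
[-0.11  0.45  0.15  1.81 -0.08  0.89 -1.6 ]
[[371.6, 0.0, 317.4], [0.0, 371.6, 236.3], [0.0, 0.0, 1.0]] [[-0.098, -0.95, -0.296, 0.525], [-0.995, 0.093, 0.029, -0.032], [-0.0, 0.297, -0.955, 0.434], [0.0, 0.0, 0.0, 1.0]]
```

View pics/w1.png

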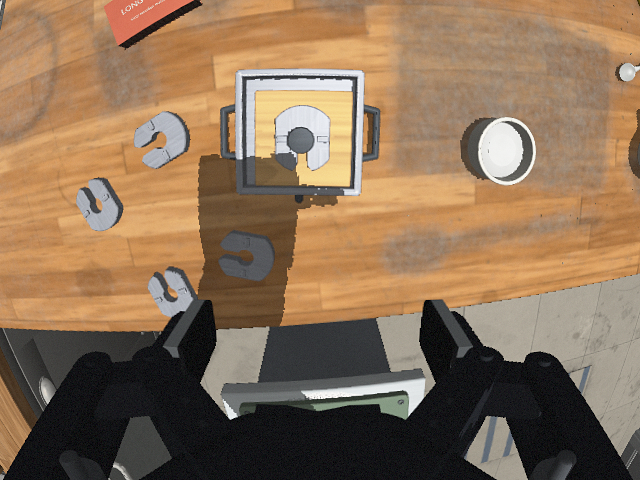

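The wrist picture shows the press mould centred near (300,133) with the cap at (300,139). The target weight is leftmost at (100,205), and the look-alikes are at (163,140), (247,257) and (170,290). I'll measure the stem and press from the depth.

Add to h.py:
```python
def cloud(s,u0,u1,v0,v1,fish=True):
    U,V=np.meshgrid(np.arange(u0,u1),np.arange(v0,v1)); P=pix2world(s,U,V,fish=fish)
    P[s["range_z"][V,U]==0]=np.nan
    return U,V,P
def rim(P,m):
    p=P[m][:,:2].astype(np.float32)*1000
    return cv2.minAreaRect(p),cv2.minEnclosingCircle(p)
def press(s,u0,u1,v0,v1):
    U,V,P=cloud(s,u0,u1,v0,v1); z=P[...,2]
    m=z>.08; print("cap n",m.sum(),"z",np.median(z[m]).round(4)); print(rim(P,m)[1],P[m].mean(0).round(4))
    e=cv2.minEnclosingCircle(np.stack([U[m],V[m]],-1).astype(np.float32)); print("pix",e,"at .089",pix2world(s,*[np.array(x) for x in e[0]],z=.089,fish=True).round(4))
    m=abs(z-.0525)<.004; print("lower",m.sum(),np.median(z[m]).round(4),rim(P,m))
    m=abs(z-.034)<.003; print("mould",m.sum(),np.median(z[m]).round(4),rim(P,m)[0])
```

Run:
```python
from h import *
s=dict(np.load("w1.npz")); press(s,210,390,60,205)
U,V,P=cloud(s,70,130,170,236); z=P[...,2]; m=z>.010
print(m.sum(),np.median(z[m]),rim(P,m),P[m].mean(0).round(4))
```

```text
cap n 578 z 0.0882
((512.0220947265625, -14.686397552490234), 12.797059059143066) [ 0.5121 -0.0149  0.0881]
pix ((300.8082275390625, 139.86300659179688), 13.677935600280762) at .089 [ 0.5122 -0.0149  0.089 ]
lower 2447 0.052 (((512.8668823242188, -14.69573974609375), (55.956668853759766, 67.44316864013672), 83.28492736816406), ((511.853759765625, -14.216611862182617), 35.43512725830078))
mould 9091 0.0352 ((519.44921875, -10.477249145507812), (138.5168914794922, 138.7591552734375), 83.48200225830078)
1427 0.015964302930666807 (((465.60693359375, 264.25579833984375), (68.2442626953125, 57.25694274902344), 25.46525001525879), ((466.22149658203125, 264.60748291015625), 35.70805358886719)) [0.4654 0.2614 0.0158]
```

Every size agrees with the data: cap 26, lower weight 56 x 68, mould 138.6. The press is at (0.5194, -0.0105) with yaw -0.114, and the stem at (0.5122, -0.0149). The weight is at (0.466, 0.2646) with yaw 0.444. I'll take a closer look at the weight.

Converted, -0.263 m / 0.5 = -0.526, 0.1 m / 0.5 = 0.2, -0.541 rad / 3.1416 = -0.1722.

nudge_tcp:
  offsets: "-0.11,-0.526,0.2,0,0,-0.1722,0.085\n-0.11,-0.526,0.2,0,0,-0.1722,0.085\n-0.11,-0.526,0.2,0,0,-0.1722,0.085\n-0.11,-0.526,0.2,0,0,-0.1722,0.085\n-0.11,-0.526,0.2,0,0,-0.1722,0.085\n-0.11,-0.526,0.2,0,0,-0.1722,0.085\n-0.11,-0.526,0.2,0,0,-0.1722,0.085"

```text
time: 2.52
ee_pos: [0.4213, 0.2425, 0.1996]
orientation: [3.141, 0.0, 0.442]
force: [1.0, -0.1, 0.5]
grip_width: 0.0851
gripper_force: 0.0
```

Run:
```python
from h import *
from rig import env
s=env.snapshot("wrist"); cv2.imwrite("pics/w2.png",s["pixels"]); np.savez("w2.npz",**s)
U,V,P=cloud(s,200,440,40,320); z=P[...,2]; m=(z>.010)&(np.hypot(P[...,0]-.466,P[...,1]-.2646)<.045)
print(m.sum(),np.median(z[m]),rim(P,m),U[m].mean(),V[m].mean())
```

```text
3737 0.015957914806881746 (((465.0357666015625, 264.33331298828125), (67.87689208984375, 56.20557403564453), 24.7716007232666), ((465.92987060546875, 264.9737548828125), 35.206363677978516)) 315.1945410757292 156.46507894032646
```

View pics/w2.png

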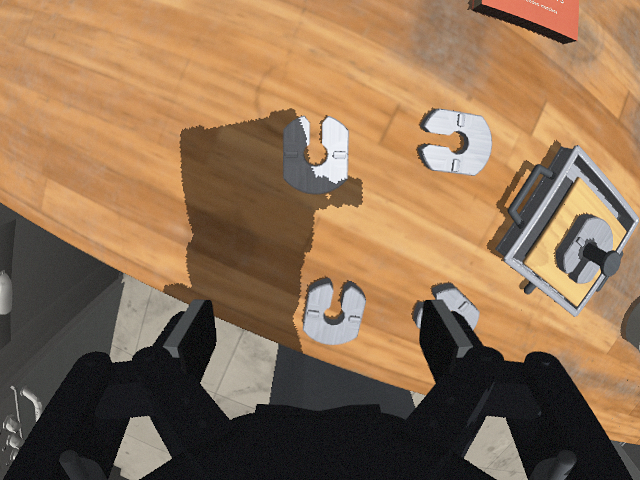

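The weight under the camera is at pixel (317,155), mouth up at (317,120), with its centre at (0.4657, 0.2648) and yaw 0.432. I'll go down over it, then close.

Converted, 0.189 m / 0.5 = 0.378, 0.17 m / 0.5 = 0.34, 0.01 rad / 3.1416 = 0.0032.

nudge_tcp:
  offsets: "0.1,-0.002,0.08,0,0,0.0032,0.085\n0.1,-0.002,0.2,0,0,0.0032,0.085\n0.1,-0.002,0.28,0,0,0.0032,0.085\n0.1,-0.002,0.34,0,0,0.0032,0.085\n0.1,-0.002,0.378,0,0,0.0032,0.085\n0.1,-0.002,0.378,0,0,0.0032,0.085\n0.1,-0.002,0.378,0,0,0.0032,0.085"

```text
time: 3.45
ee_pos: [0.4662, 0.2664, 0.0115]
orientation: [-3.141, -0.001, 0.433]
force: [-0.6, -0.2, -0.3]
grip_width: 0.0851
gripper_force: 0.0
```

nudge_tcp:
  offsets: "0,0,0,0,0,0,0.04\n0,0,0,0,0,0,0.04\n0,0,0,0,0,0,0.04\n0,0,0,0,0,0,0.04\n0,0,0,0,0,0,0.04\n0,0,0,0,0,0,0.04"

```text
time: 4.2
ee_pos: [0.466, 0.2665, 0.0115]
orientation: [-3.141, -0.001, 0.434]
force: [-2.2, -2.0, 17.9]
grip_width: 0.0541
gripper_force: 60.6
```

Gripped at 54 mm. I'll lift and check.

Converted, -0.11 m / 0.5 = -0.22, -0.06 m / 0.5 = -0.12.

nudge_tcp:
  offsets: "0,0,-0.02,0,0,0,0.04\n0,0,-0.12,0,0,0,0.04\n0,0,-0.22,0,0,0,0.04\n0,0,-0.22,0,0,0,0.04"

```text
time: 4.7
ee_pos: [0.4668, 0.267, 0.1237]
orientation: [-3.141, -0.005, 0.434]
force: [-0.5, 1.6, -4.0]
grip_width: 0.0538
gripper_force: 65.6
```

Run:
```python
from h import *
from rig import env
o=env.get_obs();print(o["ee_pos"],o["force"],o["moment"])
s=env.snapshot("wrist"); np.savez("w3.npz",**s)
print(s["T"].round(4).tolist())
c=s["pixels"][230:460,180:460]; cv2.imwrite("pics/w3.png",cv2.resize(c,(700,575)))
```

```text
[0.46675756 0.26696813 0.12369451] [-0.52810532  1.58407802 -3.96624688] [ 0.04866389 -0.03576421 -0.01803184]
[[0.4197, -0.8681, -0.2649, 0.5347], [-0.9076, -0.4018, -0.1215, 0.2978], [-0.001, 0.2914, -0.9566, 0.2587], [0.0, 0.0, 0.0, 1.0]]
```

View pics/w3.png

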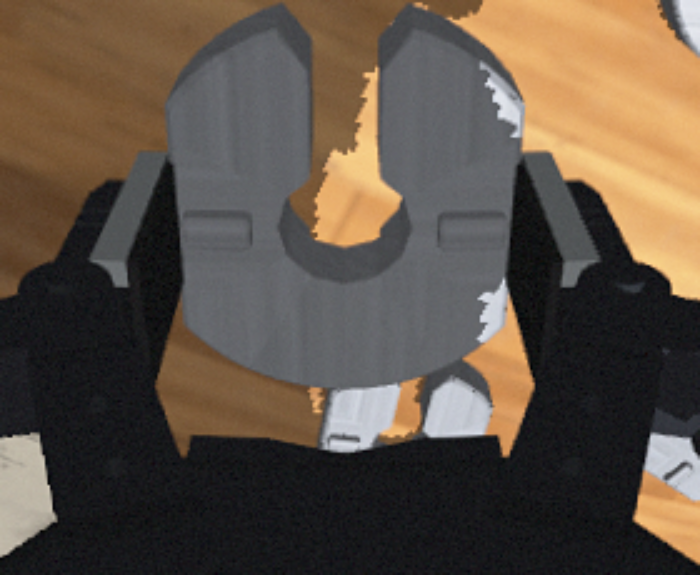

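The weight sits square in the jaws, with its mouth at crop (345,20) and bore at (345,230). I'll measure its pose in the hand from this picture.

Run:
```python
from h import *
s=dict(np.load("w3.npz")); U,V,P=cloud(s,245,390,232,390)
z=P[...,2]; m=(abs(z-.128)<.008)
# keep between fingers
m&=cv2.morphologyEx(m.astype(np.uint8),cv2.MORPH_OPEN,np.ones((7,7)))>0
d=P-np.array([.46676,.26697,.1237]); y=.434
X=d[...,0]*np.cos(y)+d[...,1]*np.sin(y); Y=-d[...,0]*np.sin(y)+d[...,1]*np.cos(y)
m&=abs(Y)<.0265
A=np.c_[X[m],Y[m],np.ones(m.sum())]; c=np.linalg.lstsq(A,z[m],rcond=None)[0]; r=abs(A@c-z[m])<.0008
for _ in range(3): c=np.linalg.lstsq(A[r],z[m][r],rcond=None)[0]; r=abs(A@c-z[m])<.0008
print("plane slopes x,y, z at TCP",c.round(4),r.sum(),m.sum())
f=np.zeros_like(m); f[m]=r
print("Xrange",X[f].min(),X[f].max(),"Y slot edges:")
for x0,x1 in((.014,.024),(-.004,.004)):
    k=f&(X>x0)&(X<x1); print(x0,Y[k&(Y<0)].max().round(4),Y[k&(Y>0)].min().round(4))
k=f&(abs(Y)<.003); print("back rim",X[k].min(),"bore back",X[k].max())
for y0 in(-.02,.02):
    k=f&(abs(Y-y0)<.002);print("front at",y0,X[k].max())
for x0 in (.014,.018,.022,.026):
    k=f&(abs(X-x0)<.0015); print("slot mid",x0,((np.percentile(Y[k&(Y<0)],99.)+np.percentile(Y[k&(Y>0)],1.))/2).round(5))
```

```text
plane slopes x,y, z at TCP [ 0.0042 -0.0005  0.128 ] 10522 14361
Xrange -0.03467593949965504 0.032979463034554485 Y slot edges:
0.014 -0.006 0.005
-0.004 -0.0104 0.0093
back rim -0.03445596063760479 bore back -0.010466277376377163
front at -0.02 0.02909672254295037
front at 0.02 0.029154211535156703
slot mid 0.014 -0.00068
slot mid 0.018 -0.0005
slot mid 0.022 -0.0005
slot mid 0.026 -0.00052
```

The weight is level, its centre within 0.5 mm of the TCP, and its underside is 11.7 mm below the TCP. I'll carry it to a point 65 mm short of the stem on the press's -x side.

Converted, 0.24 m / 0.5 = 0.48, -0.11 m / 0.5 = -0.22, 0.548 rad / 3.1416 = 0.1744.

nudge_tcp:
  offsets: "-0.04,0.08,0,0,0,0.0318,0.04\n-0.1,0.18,0,0,0,0.0637,0.04\n-0.16,0.28,0,0,0,0.0955,0.04\n-0.22,0.38,0,0,0,0.1337,0.04\n-0.266,0.48,0,0,0,0.1744,0.04\n-0.266,0.48,0.04,0,0,0.1744,0.04\n-0.266,0.48,0.092,0,0,0.1744,0.04\n-0.266,0.48,0.092,0,0,0.1744,0.04\n-0.266,0.48,0.092,0,0,0.1744,0.04"

```text
time: 5.88
ee_pos: [0.4457, -0.0073, 0.0746]
orientation: [3.142, 0.0, -0.114]
force: [0.2, 0.3, -2.3]
grip_width: 0.0541
gripper_force: 65.5
```

Run:
```python
from h import *
from rig import env
s=env.snapshot("wrist"); np.savez("w4.npz",**s)
press(s,200,440,0,200)
cv2.imwrite("pics/w4.png",s["pixels"])
o=env.get_obs();print(o["ee_pos"],o["orientation"],o["force"],o["joints"].round(2))
```

```text
cap n 4376 z 0.0883
((511.85107421875, -14.576700210571289), 12.872553825378418) [ 0.5123 -0.0147  0.0882]
pix ((314.53173828125, 151.35260009765625), 38.37382888793945) at .089 [ 0.5123 -0.0146  0.089 ]
lower 11647 0.052 (((517.6651000976562, -15.181814193725586), (56.51628875732422, 57.89303207397461), 83.1773452758789), ((512.133544921875, -14.251263618469238), 35.16743850708008))
mould 21718 0.0357 ((535.2748413085938, -20.26959228515625), (117.70789337158203, 100.88873291015625), 83.49459075927734)
[ 0.44592121 -0.0072414   0.07486002] [-3.14153524e+00 -3.15633295e-04 -1.13959770e-01] [-0.09381749  0.16050128 -2.80112052] [-0.07  0.84  0.02  2.1  -0.09  0.2  -1.65]
```

View pics/w4.png

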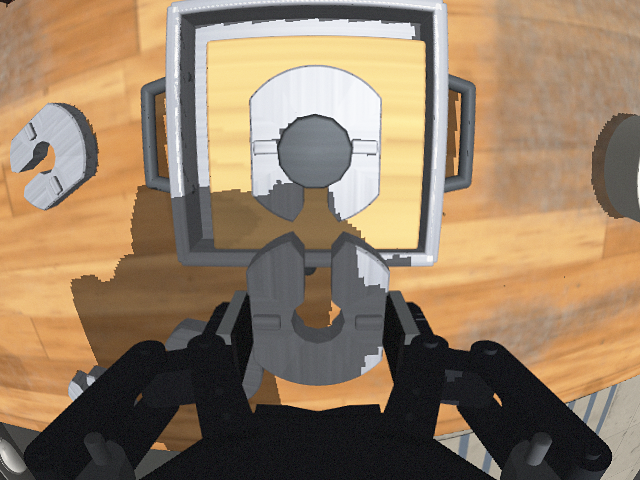

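The weight in the jaws is centred at (318,300) and its slot lines up with the cap at (315,151). The stem is confirmed at (0.5122, -0.0147), 66.7 mm ahead. I'll slide in gently at underside height 58 mm, in stages.

Converted, 0.04 m / 0.5 = 0.08, 0.005 m / 0.5 = 0.01.

nudge_tcp:
  offsets: "0,-0.0012,0.01,0,0,0,0.04\n0.024,-0.0012,0.01,0,0,0,0.04\n0.044,-0.0012,0.01,0,0,0,0.04\n0.054,-0.0012,0.01,0,0,0,0.04\n0.062,-0.0012,0.01,0,0,0,0.04\n0.068,-0.0012,0.01,0,0,0,0.04\n0.074,-0.0012,0.01,0,0,0,0.04\n0.08,-0.0012,0.01,0,0,0,0.04"

```text
time: 6.92
ee_pos: [0.4857, -0.0113, 0.0693]
orientation: [-3.141, 0.0, -0.114]
force: [-0.1, 0.9, -2.3]
grip_width: 0.0538
gripper_force: 65.5
```

Converted, 0.014 m / 0.5 = 0.028, 0.003 m / 0.5 = 0.006.

nudge_tcp:
  offsets: "0.006,0,0,0,0,0,0.04\n0.012,0,0,0,0,0,0.04\n0.018,0,0,0,0,0,0.04\n0.024,0,0,0,0,0,0.04\n0.028,0,0,0,0,0,0.04"

```text
time: 7.55
ee_pos: [0.4997, -0.0129, 0.0693]
orientation: [-3.141, 0.0, -0.114]
force: [-0.9, 0.3, -3.2]
grip_width: 0.0539
gripper_force: 65.5
```

nudge_tcp:
  offsets: "0.004,0,0,0,0,0,0.04\n0.008,0,0,0,0,0,0.04\n0.012,0,0,0,0,0,0.04\n0.016,0,0,0,0,0,0.04\n0.02,0,0,0,0,0,0.04\n0.024,0,0,0,0,0,0.04\n0.024,0,0,0,0,0,0.04"

```text
time: 8.43
ee_pos: [0.5115, -0.0143, 0.0693]
orientation: [-3.142, -0.0, -0.114]
force: [-0.4, -0.0, -3.0]
grip_width: 0.054
gripper_force: 65.5
```

Centred on the stem with no contact force. Next is the quarter turn about the tool axis.

Converted, 0.0005 m / 0.5 = 0.001, -0.75 rad / 3.1416 = -0.2387.

nudge_tcp:
  offsets: "0.001,0,0,0,0,-0.0477,0.04\n0.001,0,0,0,0,-0.0955,0.04\n0.001,0,0,0,0,-0.1432,0.04\n0.001,0,0,0,0,-0.191,0.04\n0.001,0,0,0,0,-0.2387,0.04"

```text
time: 9.05
ee_pos: [0.5119, -0.0144, 0.0693]
orientation: [-3.142, 0.0, 0.641]
force: [-0.7, 0.1, -2.3]
grip_width: 0.0538
gripper_force: 65.5
```

nudge_tcp:
  offsets: "0,0,0,0,0,-0.0477,0.04\n0,0,0,0,0,-0.0955,0.04\n0,0,0,0,0,-0.1432,0.04\n0,0,0,0,0,-0.191,0.04\n0,0,0,0,0,-0.2387,0.04\n0,0,0,0,0,-0.261,0.04\n0,0,0,0,0,-0.261,0.04"

```text
time: 9.93
ee_pos: [0.5118, -0.0145, 0.0693]
orientation: [-3.141, -0.0, 1.455]
force: [-0.4, -0.2, -1.8]
grip_width: 0.0535
gripper_force: 65.5
```

Run:
```python
from h import *
from rig import env
s=env.snapshot("wrist"); np.savez("w5.npz",**s)
cv2.imwrite("pics/w5.png",cv2.resize(s["pixels"][200:440,170:470],(750,600)))
o=env.get_obs();print(o["ee_pos"],o["orientation"],o["force"],o["joints"].round(2))
```

```text
[ 0.51188763 -0.01439565  0.06929832] [-3.14146280e+00 -9.61064955e-05  1.45393149e+00] [ 0.45946921 -0.21889566 -3.49997951] [ 0.13  0.9  -0.31  1.87  0.58  0.46 -0.71]
```

View pics/w5.png

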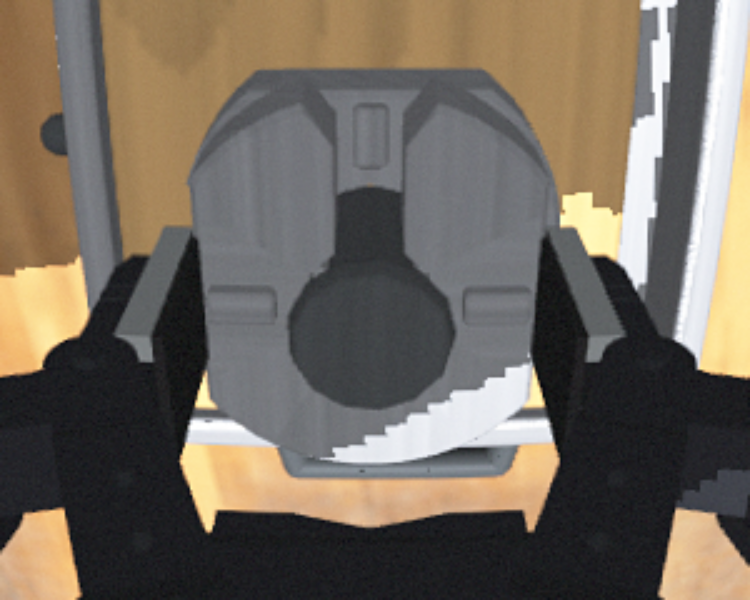

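The weight's slot sits squarely over the lower weight's rib, at crop (370,135), clear on both sides. Now I'll lower it gently.

Converted, 0.0048 m / 0.5 = 0.0096, 0.004 m / 0.5 = 0.008.

nudge_tcp:
  offsets: "0,0,0.002,0,0,0,0.04\n0,0,0.004,0,0,0,0.04\n0,0,0.006,0,0,0,0.04\n0,0,0.008,0,0,0,0.04\n0,0,0.0096,0,0,0,0.04\n0,0,0.0096,0,0,0,0.04"

```text
time: 10.72
ee_pos: [0.5119, -0.0143, 0.0645]
orientation: [-3.141, -0.0, 1.456]
force: [0.2, 0.2, -3.2]
grip_width: 0.0539
gripper_force: 65.5
```

Converted, 0.0004 m / 0.5 = 0.0008.

nudge_tcp:
  offsets: "0,0,0.0008,0,0,0,0.04\n0,0,0.0008,0,0,0,0.058\n0,0,0.0008,0,0,0,0.062\n0,0,0.0008,0,0,0,0.07\n0,0,0.0008,0,0,0,0.085\n0,0,0.0008,0,0,0,0.085\n0,0,0.0008,0,0,0,0.085\n0,0,0.0008,0,0,0,0.085"

```text
time: 11.72
ee_pos: [0.512, -0.0143, 0.0641]
orientation: [-3.142, -0.0, 1.456]
force: [-0.8, 0.0, -0.3]
grip_width: 0.0856
gripper_force: 0.0
```

Released. I'll rise straight up, back off along tool -x and check the height.

Converted, -0.16 m / 0.5 = -0.32, -0.14 m / 0.5 = -0.28.

nudge_tcp:
  offsets: "0,0,-0.02,0,0,0,0.085\n0,0,-0.08,0,0,0,0.085\n0,0,-0.18,0,0,0,0.085\n0,0,-0.28,0,0,0,0.085\n-0.08,0,-0.32,0,0,0,0.085\n-0.1,0,-0.32,0,0,0,0.085\n-0.1,0,-0.32,0,0,0,0.085"

```text
time: 12.6
ee_pos: [0.5059, -0.0642, 0.2241]
orientation: [-3.141, -0.0, 1.455]
force: [0.6, 0.1, -0.3]
grip_width: 0.0849
gripper_force: 0.0
```

Run:
```python
from h import *
from rig import env
s=env.snapshot("wrist"); np.savez("w6.npz",**s)
U,V,P=cloud(s,150,490,20,330); z=P[...,2]
d=P-np.array([.5122,-.0147,0]); R=np.hypot(d[...,0],d[...,1])
m=(R>.016)&(R<.04)&(abs(z-.068)<.006)&~(abs(z-.068)>.0025)
A=np.c_[d[m][:,:2],np.ones(m.sum())]; print("top plane (should be .068)",np.linalg.lstsq(A,z[m],rcond=None)[0].round(4),m.sum(),rim(P,m))
cv2.imwrite("pics/w6.png",s["pixels"])
print(env.get_obs()["ee_pos"])
```

```text
top plane (should be .068) [-0.0005  0.0008  0.0679] 3644 (((511.68377685546875, -15.783245086669922), (67.84446716308594, 56.12317657470703), 82.64483642578125), ((511.7251892089844, -15.251792907714844), 35.23018264770508))
[ 0.50604138 -0.06345849  0.22391459]
```

View pics/w6.png

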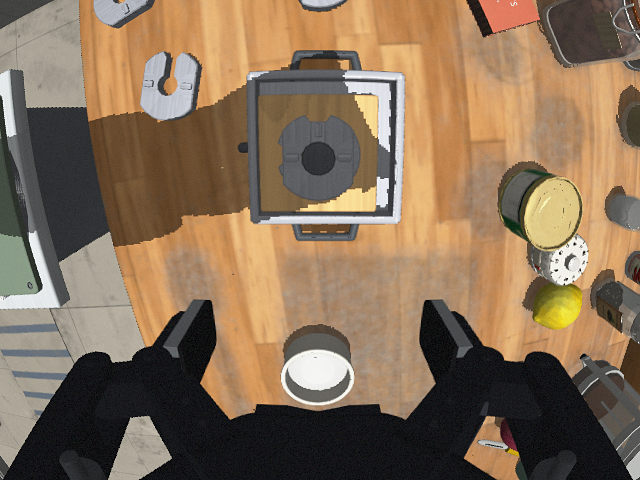

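The weight lies flat around the stem at pixel (318,158), slot crosswise (along press y) and top face at 67.9 mm, so its underside is at 51.9 mm. The ramekin at (318,372) and the tin at (540,208) are undisturbed.

```bash
python3 -c "
from rig import env
print(env.finish_job())"
```

```text
the job is handed in; nothing more can be done
None
```

I put the loose weight on the press stem, turned it a quarter so it dropped over the ribs, released it flat with its underside at about 52 mm, and handed the job in; no verdict was returned.

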